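# Set a colour sample cell in the light path of the meter

## Task

Get the green sample ready for a reading in the colour meter: slide the meter's top cover wide open, lower the green cell gently into the holder until it sits fully down with its clear faces looking along the light path, so the light can pass through them, and slide the cover fully shut over it. Handle the cell only by its frosted sides, collar or stopper, never by its clear faces, keep it upright and do not drop it. Leave the amber and blue cells standing where they are.

Things in the scene. Friction and masses are not known exactly. Their poses are not given: they have to be found in the camera images.
- meter: Colour meter, a white bench instrument fixed on the table: 390 mm wide, 136 mm high to its roof, low grey console with screen toward the robot. Between its two housings is a black cell bay open at the top, 160 mm (x) by 120 mm (y), down to 15 mm above the table. Origin: on the table under the bay's middle; x from console to back, y along the light path, z up.
- meter_seat (a point): Middle of the floor of the cell holder's pocket, 23 mm above the table, in the middle of the bay. The holder is an aluminium block 70 x 70 mm, its pocket 47 x 47 mm and 22 mm deep with a 4 mm bevelled mouth. Axes as the meter's: y is the light path, from the lit lamp port to the dark detector port in the bay walls 49 mm above this point; red marks on the holder's rim show it too.
- meter_cover (a joint): How far the bay's grey sliding cover is open, in m: 0 shut, 0.13 fully open at its stop. It slides along the meter's y axis (opens to +y, over the detector housing), with about 2 N of friction and some drag, and stays where left. Plate 186 x 130 x 8 mm, its underside 3 mm above the meter's roof; shut, it is centred over the bay and clears a seated cell's top by 8 mm.
- cover_grip (a point): Middle of the black bar handle at the centre of the cover, moving with it. The bar is 12 mm thick and 84 mm long along the meter's x axis, square to the sliding; it is carried by a post at each end. This point is 26 mm above the plate's top, the bar's axis 2 mm and its top 8 mm above this point. Axes as the meter's.
- cell_green_centre (a point): Centre, half-way up, of the green cell: upright square glass cell holding a solid green medium, 44 x 44 mm, 108 mm tall with its round green stopper (30 mm across, top 12 mm) and white collar below it (8 mm). Foot 54 mm below this point. x: square to the clear faces, the way light passes (black index line on top runs so); y: square to the frosted white faces; z up. About 0.4 kg.
- cell_green: The green cell as a whole; origin in the middle of its underside, axes as above. It stands loose on a 4 mm grey mat with the amber and blue cells, 90 mm or more between centres. Its two frosted sides are 44 mm wide and reach from the foot to the collar, 6 to 88 mm up.
- windows_green: The two clear glass faces of the green cell, square to its x axis, green showing through, 34 mm wide, from 6 to 88 mm above the foot, 1.5 mm behind the edges of the frosted sides. Origin at the cell's centre, axes as the cell's. Not to be touched.
- cell_amber_centre (a point): Centre, half-way up, of the amber cell, the same shape as the green one. To be left alone.
- cell_blue_centre (a point): Centre, half-way up, of the blue cell, the same shape as the green one. To be left alone.
Mind the look-alikes: they are no part of the job. Leave any brown look-alike of the cell_green alone.

How it is judged:
On the way, in this order (a step that is already met when the one before it is completed fails the run):
1. the cover is slid open (value of joint meter_cover above 0.1 m), for 0.2 s.
2. the green cell sits fully down in the holder, clear faces along the light path, and is let go (horizontal distance between cell_green_centre and meter_seat below 0.005 m and z of cell_green_centre in the frame of meter_seat between 0.05 and 0.058 m and angle between the x axis of cell_green_centre and the y axis of meter_seat, either way round below 0.12 rad and angle between cell_green_centre's own z axis and vertical below 0.06 rad and contact force between the fingers and cell_green below 0.2 N), for 0.2 s.
At the end, for the whole second after the job is handed in: The green cell stands at rest in the holder, within 5 mm of its middle, fully down (within 4 mm), upright within 0.06 rad, clear faces square to the light path within 0.12 rad, either way round; the cover is shut to within 6 mm (all of step 2 and value of joint meter_cover below 0.006 m and linear speed of cell_green below 0.02 m/s); the robot touches nothing.
It fails at once if the clear faces of the green cell are touched by the fingers (contact force between the fingers and windows_green above 1 N).
It fails at once if the green cell is tipped by more than 0.5 rad (angle between cell_green_centre's own z axis and vertical above 0.5 rad).
It fails at once if the green cell is dropped (falls free, faster than 0.4 m/s) (contact force between the fingers and cell_green below 0.05 N and linear speed of cell_green above 0.4 m/s).
It fails at once if the amber cell is moved by more than 30 mm or tipped (distance of cell_amber_centre from where it was at the start of the episode above 0.03 m or angle between cell_amber_centre's own z axis and vertical above 0.3 rad).
It fails at once if the blue cell is moved by more than 30 mm or tipped (distance of cell_blue_centre from where it was at the start of the episode above 0.03 m or angle between cell_blue_centre's own z axis and vertical above 0.3 rad).
It also fails if it takes over 72 s, if anything falls off the work surface, if the arm or the gripper's body presses on something with over 40 N, if the wrist force passes 120 N, or if a joint passes its speed limit or range.

## Robot

A 7-joint arm with a two-finger parallel gripper is mounted at the origin on the work surface. World frame = base frame: x ahead of the robot, y to its left, z up, the work surface at z = 0. Lengths are in m, angles in rad, forces in N, time in s.
With the tool pointing down it reaches from about 0.425 to 0.875 m from the base axis. Payload 4.7 kg.
Tool frame: the origin (TCP) lies at the very end of the fingers, on their centre line; the grasp point (between the pads) lies 19 mm behind it (grip_point_offset is the distance from the TCP to the grasp point, in m); x points along the fingers, z is the direction in which the jaws open and shut, and the axes are right-handed (so a half turn about x gives the same grasp; the last joint's range is limited). The gripper opens to 87 mm and grips with 3 to 60 N. Pads are 19 mm wide; open, the fingers measure 117 mm over their backs; the gripper's body (75 mm by 190 mm) begins 51 mm behind the grasp point.
Start: joints at [1.326, 0.321, -0.07, 1.45, 0.023, 1.371, -0.057], TCP at [0.166, -0.628, 0.223] pointing down, gripper open.
Joint ranges: [-2.86, 2.86], [-0.3, 2.09], [-1.38, 1.24], [0.06, 2.45], [-1.56, 4.7], [0.09, 2.05], [-2.69, 2.69]. Speed limits (rad/s): [2.57, 2.57, 3.14, 3.14, 3.14, 3.14, 3.14].

## Interface

Orientations are given as a rotation vector (axis times angle).
In Python, from bench import get_state, get_image, calibration, close_job, grip_point_offset gives the robot as it stands.
- The arm moves only by the tool play_rows, never from a script. Its argument "targets" is a list of rows, each an object with "claw": the closure, from 0 (fully open) to 1 (shut); "linear": the shift along the tool's x, y, z as a fraction of full scale, a list of three; "rotation": the turn, a rotation vector about the tool's x, y, z as a fraction of full scale, a list of three. In form: [{"claw": claw, "linear": [x, y, z], "rotation": [wx, wy, wz]}, ...]. A call has 1 to 10 rows; each row shifts and turns the pose as measured when the row begins, along the tool's axes as they then stand; what a row does not reach is not made up. Full scale, the value 1, is 2.5 cm for a shift and 90 degrees for a turn. A row lasts 1/12 s, in which the tool goes at most 41.7 mm and 7.16 degrees, less where a joint would pass 70% of its speed; a pose out of reach is approached as far as the arm can. A call with a number of a shift or a turn outside -1 to 1 is refused whole. A call with a gripper value outside its range is refused whole. The fingers move at their own pace and stop on an object; "newtons" is the grip in N (left out, the last holds). Time passes only in rows, so rows that do not move let the fingers close. It gives the time, the measured TCP pose, the force and the opening at its end, in the units of the state.
- get_state(): the state, without advancing time (a new reading comes with each control period).
- get_image(name): name is "scene" or "top"; returns the picture (480x640x3 uint8, blue, green, red); there is no depth.
- calibration(name): a dict with "fx", "fy", "cx", "cy" (pixels), "dist_coeffs" ([k1, k2, p1, p2, k3] as OpenCV has them; the pictures are not rectified), "rvec" (rotation vector, rad) and "tvec" (3), from world to camera coordinates, as OpenCV has them. Camera axes: x right, y down, z forward; pixel columns grow to the right and rows downward; lengths in m; the calibration is good to about 2 mm. A picture is of the moment at which its call begins. calibration takes no time and is no camera call.
- close_job(): hands the job in, once; it reports no verdict.
The state is a dict: "time": time; "joint_positions": joint angles; "qd": joint speeds; "joint_torque": joint torques, N m; "position": TCP position; "tool_rot": TCP orientation; "ft_force": force on the tool from outside, world axes, zero at the start; "torque": the same for the moment, N m; "grip_width": opening from 0.0 (shut) to 1.0 (fully open).
Only numpy, scipy, OpenCV 4.12 (cv2) and the standard library are available. Lean on these libraries where they do the work, as an engineer would, in place of code of your own. Each camera call takes 0.05 s, during which the arm holds its last target. There are 200 camera calls.

## Working session

There is one attempt and no reset: what is moved stays moved. The work goes in short steps, Python scripts to look and compute and a tool call to move; the robot and the scene stay as the last step left them, time stands still between calls to the robot, and variables do not carry over. Pictures are saved under pics/ and viewed, about 8 in all and at most 12, crops included, and the job is handed in when it is done.

Besides the shell and the picture viewer there is one more tool, called by a JSON object that holds its "fn" and its "kwargs". play_rows: Moves the arm, as the interface text tells. Shift numbers are shares of 2.5 cm and turn numbers shares of 90 degrees, none past 1 either way. Its arguments: {"type":"object","properties":{"targets":{"type":"array"},"newtons":{"type":"number"}},"required":["targets"]}

```bash
mkdir -p pics && cat > h.py <<'E'
import numpy as np, cv2
from bench import *
from scipy.spatial.transform import Rotation as R
def cam(n):
    c=calibration(n); K=np.array([[c['fx'],0,c['cx']],[0,c['fy'],c['cy']],[0,0,1]],float)
    return K,np.array(c['dist_coeffs'],float),np.array(c['rvec'],float),np.array(c['tvec'],float)
def ray(n,uv,z):
    K,d,r,t=cam(n); M=cv2.Rodrigues(r)[0]
    p=cv2.undistortPoints(np.array(uv,float).reshape(-1,1,2),K,d)[:,0]
    D=np.c_[p,np.ones(len(p))]@M; o=-M.T@t
    return o+D*((z-o[2])/D[:,2])[:,None]
def proj(n,P):
    K,d,r,t=cam(n); return cv2.projectPoints(np.array(P,float).reshape(-1,1,3),r,t,K,d)[0][:,0]
def st():
    s=get_state(); print(s['time'],np.round(s['position'],4),np.round(s['ft_force'],1),s['grip_width'])
    print(np.round(R.from_rotvec(s['tool_rot']).as_matrix(),3).tolist()); return s
E
python3 - <<'E'
from h import *
for n in('scene','top'):
    cv2.imwrite(f'pics/{n}0.png',get_image(n)); K,d,r,t=cam(n); print(n,-cv2.Rodrigues(r)[0].T@t)
st()
E
```

```text
scene [1.00200269 0.10828912 0.71291094]
top [ 0.3110928  -0.05429247  1.22488219]
0.1 [ 0.1662 -0.6279  0.2216] [0.  0.5 0.8] 0.9990466390931497
[[-0.001, 0.967, 0.256], [0.002, 0.256, -0.967], [-1.0, -0.0, -0.002]]
```

View pics/top0.png

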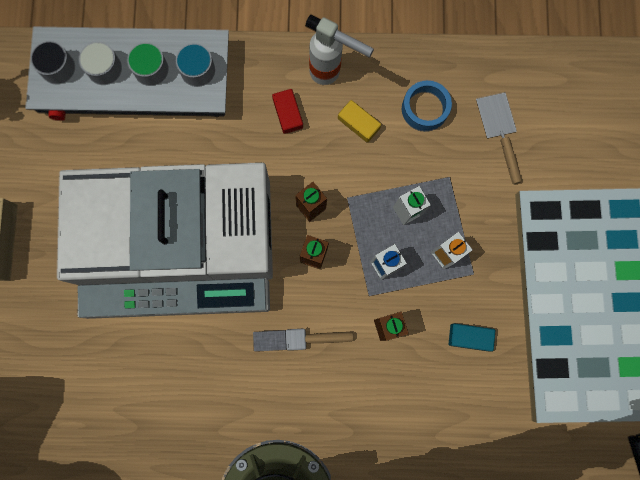

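View pics/scene0.png

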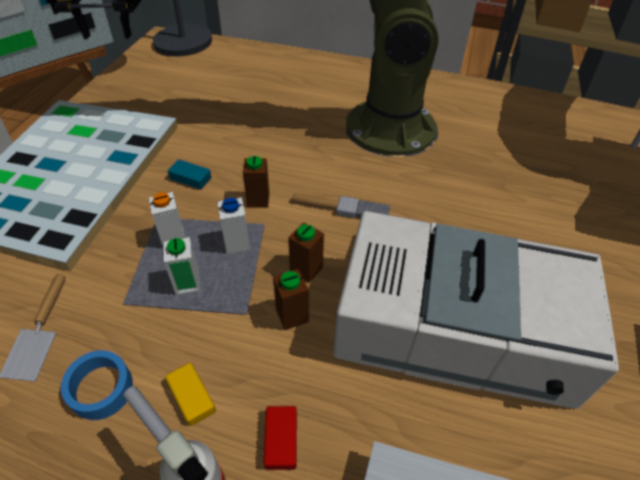

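The top view shows the meter at left (handle near (163,215)), the green cell at (416,200), blue at (391,259) and amber at (457,247), with brown look-alikes between. I'll enlarge to read off the details.

```bash
python3 - <<'E'
from h import *
im=cv2.imread('pics/top0.png')
a=cv2.resize(im[150:300,125:275],(0,0),fx=4,fy=4,interpolation=cv2.INTER_CUBIC)[:, :400]
b=cv2.resize(im[170:245,385:435],(0,0),fx=8,fy=8,interpolation=cv2.INTER_CUBIC)
cv2.imwrite('pics/c.png',np.hstack([a,b]))
s=cv2.imread('pics/scene0.png')
cv2.imwrite('pics/d.png',cv2.resize(s[225:305,150:250],(0,0),fx=7,fy=7,interpolation=cv2.INTER_CUBIC))
E
```

```text
(no output)
```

View pics/c.png

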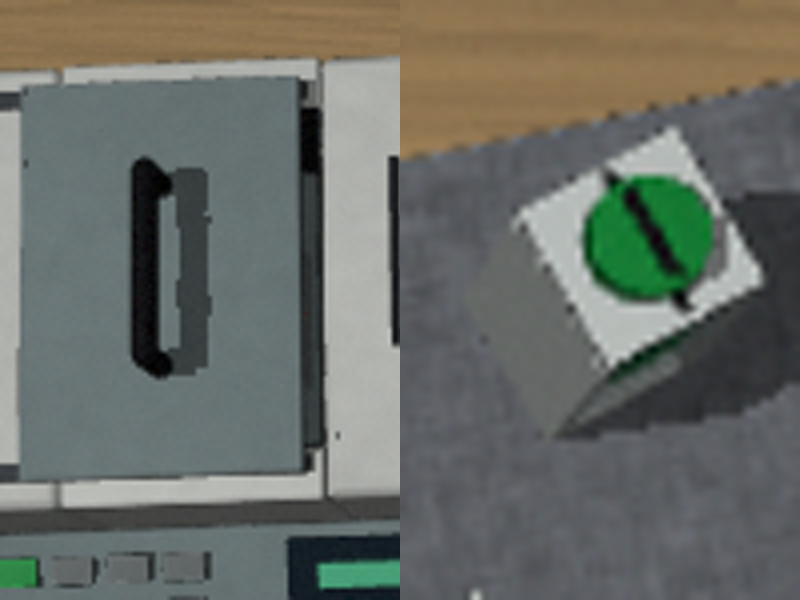

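View pics/d.png

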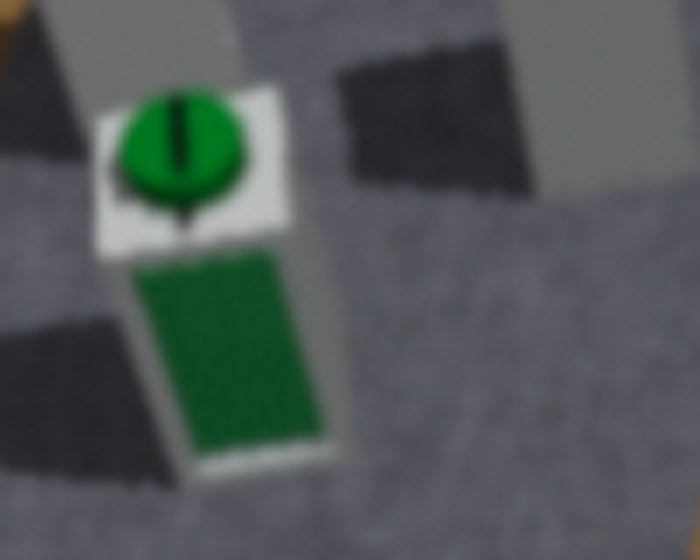

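```bash
python3 - <<'E'
from h import *
A=lambda P:(np.array(P,float)+.5)/4-.5+[125,150]
B=lambda P:(np.array(P,float)-[400,0]+.5)/8-.5+[385,170]
D=lambda P:(np.array(P,float)+.5)/7-.5+[150,225]
def show(l,p): print(l,np.round(p,4).tolist())
c=ray('top',A([(22,88),(298,76),(303,472),(18,480)]),.147); show('plate',c); show('mid',c.mean(0))
print([round(float(np.linalg.norm(c[i]-c[i-1])),4) for i in range(4)])
for i in range(4): e=c[i]-c[i-1]; print(np.degrees(np.arctan2(e[1],e[0])))
b=ray('top',A([(145,160),(147,372)]),.175); show('bar',b); show('mid',b.mean(0)); e=b[0]-b[1];print(np.degrees(np.arctan2(e[1],e[0])),np.linalg.norm(e))
# roof seams right of cover
r=ray('top',A([(318,60),(325,497)]),.136);show('roof right bay edge',r); e=r[0]-r[1];print(np.degrees(np.arctan2(e[1],e[0])))
r=ray('top',[(60,172),(266,163),(270,273),(58,279)],.136);show('roof',r);print('mid',r.mean(0))
g=ray('top',B([(672,127),(765,283),(608,365),(515,212)]),.1);show('collar',g);show('mid',g.mean(0))
for i in range(4): e=g[i]-g[i-1]; print(np.linalg.norm(e),np.degrees(np.arctan2(e[1],e[0])))
show('stop',ray('top',B([(650,237)]),.112))
l=ray('top',B([(607,172),(685,305)]),.1);e=l[0]-l[1];print('line',np.degrees(np.arctan2(e[1],e[0])))
show('scene collar',ray('scene',D([(95,112),(277,85),(290,225),(98,257)]),.1).mean(0))
show('scene stop',ray('scene',D([(184,145)]),.112))
show('am,blue top',ray('top',[(457,247),(391,259)],.112)); show('brown',ray('top',[(311,195),(315,248),(395,326)],.112))
print(c.mean(0),proj('scene',[c.mean(0),b.mean(0)]))
E
```

```text
plate [[0.6149, 0.2832, 0.147], [0.6231, 0.155, 0.147], [0.4379, 0.1441, 0.147], [0.4316, 0.2733, 0.147]]
mid [0.5269, 0.2139, 0.147]
[0.1835, 0.1284, 0.1855, 0.1294]
3.0969282833794476
-86.34629337327996
-176.6168741900514
92.75943100257385
bar [[0.5746, 0.2168, 0.175], [0.4779, 0.2104, 0.175]]
mid [0.5263, 0.2136, 0.175]
3.751836254178256 0.09690383670408806
roof right bay edge [[0.6342, 0.1481, 0.136], [0.4279, 0.1355, 0.136]]
3.4994990665290175
roof [[0.6148, 0.4186, 0.136], [0.6395, 0.0318, 0.136], [0.4318, 0.0182, 0.136], [0.413, 0.4058, 0.136]]
mid [0.52478825 0.21859189 0.136     ]
collar [[0.6111, -0.2608, 0.1], [0.5731, -0.2827, 0.1], [0.5523, -0.2451, 0.1], [0.5894, -0.223, 0.1]]
mid [0.5815, -0.2529, 0.1]
0.04358804236543131 -60.138829214753585
0.04390366058525557 -150.00037124151453
0.04300413801348496 118.88085798709358
0.0431733962186196 30.785268405276764
stop [[0.581, -0.2532, 0.112]]
line 29.714522266195548
scene collar [0.5814, -0.2535, 0.1]
scene stop [[0.5838, -0.2512, 0.112]]
am,blue top [[0.4905, -0.3296, 0.112], [0.4654, -0.206, 0.112]]
brown [[0.5854, -0.0539, 0.112], [0.4834, -0.0634, 0.112], [0.341, -0.2133, 0.112]]
[0.52687531 0.21389474 0.147     ] [[475.24715408 275.34517895]
 [480.13207585 263.20732041]]
```

{"fn": "play_rows", "kwargs": {"newtons": 20, "targets": [{"claw": 0,"linear": [-0.2,0,0],"rotation": [0.063,0,0]},{"claw": 0,"linear": [-0.2,0,0],"rotation": [0.063,0,0]},{"claw": 0,"linear": [0,0.93,-0.57],"rotation": [0,0,0]},{"claw": 0,"linear": [0,0.93,-0.57],"rotation": [0,0,0]},{"claw": 0,"linear": [0,0.93,-0.57],"rotation": [0,0,0]},{"claw": 0,"linear": [0,0.93,-0.57],"rotation": [0,0,0]},{"claw": 0,"linear": [0,0.93,-0.57],"rotation": [0,0,0]},{"claw": 0,"linear": [0,0.93,-0.57],"rotation": [0,0,0]},{"claw": 0,"linear": [0,0.93,-0.57],"rotation": [0,0,0]},{"claw": 0,"linear": [0,0.93,-0.57],"rotation": [0,0,0]}]}}

```text
time: 0.93
position: [0.3419, -0.5034, 0.2245]
tool_rot: [1.187, 1.239, -1.188]
ft_force: [-0.2, -0.4, 0.1]
grip_width: 1.001
```

{"fn": "play_rows", "kwargs": {"targets": [{"claw": 0,"linear": [0,0.93,-0.57],"rotation": [0,0,0]},{"claw": 0,"linear": [0,0.93,-0.57],"rotation": [0,0,0]},{"claw": 0,"linear": [0,0.93,-0.57],"rotation": [0,0,0]},{"claw": 0,"linear": [0,0.93,-0.57],"rotation": [0,0,0]},{"claw": 0,"linear": [0,0.93,-0.57],"rotation": [0,0,0]},{"claw": 0,"linear": [0,0.93,-0.57],"rotation": [0,0,0]},{"claw": 0,"linear": [0,0.93,-0.57],"rotation": [0,0,0]},{"claw": 0,"linear": [0,0.93,-0.57],"rotation": [0,0,0]}]}}

```text
time: 1.6
position: [0.5303, -0.3749, 0.2192]
tool_rot: [1.189, 1.246, -1.191]
ft_force: [0.2, -0.9, -0.3]
grip_width: 1.001
```

```bash
python3 -c "
from h import *
st()"
```

```text
1.6 [ 0.5303 -0.3749  0.2192] [ 0.2 -0.9 -0.3] 1.0011124418610895
[[-0.016, 0.999, 0.031], [0.014, 0.032, -0.999], [-1.0, -0.016, -0.015]]
```

```bash
cat >> h.py <<'E'
def to(pos,jaw):
    "shift and turn (fractions, tool axes) from the present pose to TCP pos, jaws along jaw deg, pointing down"
    s=get_state(); M=R.from_rotvec(s['tool_rot']); a=np.radians(jaw); z=np.array([np.cos(a),np.sin(a),0]); x=np.array([0,0,-1.]); T=R.from_matrix(np.c_[x,np.cross(z,x),z])
    print('at',s['time'],np.round(s['position'],4),'F',np.round(s['ft_force'],1),'w',round(s['grip_width'],3))
    w=(M.inv()*T).as_rotvec()/(np.pi/2)
    print('lin now',np.round(M.inv().apply(np.array(pos)-s['position'])/.025,2),'lin after turn',np.round(T.inv().apply(np.array(pos)-s['position'])/.025,2),'rot',np.round(w,3))
E
python3 -c "
from h import *
to([.5263,.2136,.235],-86.4)"
```

```text
at 1.6 [ 0.5303 -0.3749  0.2192] F [ 0.2 -0.9 -0.3] w 1.001
lin now [ -0.3    0.58 -23.54] lin after turn [ -0.63   1.32 -23.5 ] rot [-0.02  -0.009  0.01 ]
```

{"fn": "play_rows", "kwargs": {"targets": [{"claw": 0,"linear": [-0.1,0.1,-1],"rotation": [-0.02,-0.009,0.01]},{"claw": 0,"linear": [-0.05,0.05,-1],"rotation": [0,0,0]},{"claw": 0,"linear": [-0.05,0.05,-1],"rotation": [0,0,0]},{"claw": 0,"linear": [-0.05,0.05,-1],"rotation": [0,0,0]},{"claw": 0,"linear": [-0.05,0.05,-1],"rotation": [0,0,0]},{"claw": 0,"linear": [-0.05,0.05,-1],"rotation": [0,0,0]},{"claw": 0,"linear": [-0.05,0.05,-1],"rotation": [0,0,0]},{"claw": 0,"linear": [-0.05,0.05,-1],"rotation": [0,0,0]},{"claw": 0,"linear": [-0.05,0.05,-1],"rotation": [0,0,0]},{"claw": 0,"linear": [-0.05,0.05,-1],"rotation": [0,0,0]}]}}

```text
time: 2.43
position: [0.5291, -0.1106, 0.2252]
tool_rot: [1.161, 1.254, -1.161]
ft_force: [-0.2, -0.6, 0.2]
grip_width: 0.999
```

{"fn": "play_rows", "kwargs": {"targets": [{"claw": 0,"linear": [-0.03,0.05,-1],"rotation": [0,0,0]},{"claw": 0,"linear": [-0.03,0.05,-1],"rotation": [0,0,0]},{"claw": 0,"linear": [-0.03,0.05,-1],"rotation": [0,0,0]},{"claw": 0,"linear": [-0.03,0.05,-1],"rotation": [0,0,0]},{"claw": 0,"linear": [-0.03,0.05,-1],"rotation": [0,0,0]},{"claw": 0,"linear": [-0.03,0.05,-1],"rotation": [0,0,0]},{"claw": 0,"linear": [-0.03,0.05,-1],"rotation": [0,0,0]},{"claw": 0,"linear": [-0.03,0.05,-1],"rotation": [0,0,0]},{"claw": 0,"linear": [-0.03,0.05,-1],"rotation": [0,0,0]},{"claw": 0,"linear": [0,0,0],"rotation": [0,0,0]}]}}

```text
time: 3.27
position: [0.5191, 0.132, 0.2313]
tool_rot: [1.154, 1.263, -1.159]
ft_force: [0.0, 1.8, -0.0]
grip_width: 1.0
```

```bash
python3 -c "
from h import *
to([.5263,.2136,.158],-86.4)"
```

```text
at 3.2667 [0.5191 0.132  0.2313] F [ 0.   1.8 -0. ] w 1.0
lin now [ 2.96  0.57 -3.2 ] lin after turn [ 2.93  0.49 -3.24] rot [ 0.008 -0.007  0.009]
```

{"fn": "play_rows", "kwargs": {"targets": [{"claw": 0,"linear": [0,0.13,-0.8],"rotation": [0.008,-0.007,0.009]},{"claw": 0,"linear": [0,0.13,-0.8],"rotation": [0,0,0]},{"claw": 0,"linear": [0,0.12,-0.8],"rotation": [0,0,0]},{"claw": 0,"linear": [0,0.12,-0.8],"rotation": [0,0,0]},{"claw": 0,"linear": [0.3,0,0],"rotation": [0,0,0]},{"claw": 0,"linear": [0.3,0,0],"rotation": [0,0,0]},{"claw": 0,"linear": [0.3,0,0],"rotation": [0,0,0]},{"claw": 0,"linear": [0,0,0],"rotation": [0,0,0]}]}}

```text
time: 3.93
position: [0.5247, 0.2138, 0.2041]
tool_rot: [1.158, 1.24, -1.168]
ft_force: [-0.5, 0.6, 0.3]
grip_width: 1.002
```

```bash
python3 -c "
from h import *
to([.5263,.2136,.158],-86.4)"
```

```text
at 3.9333 [0.5247 0.2138 0.2041] F [-0.5  0.6  0.3] w 1.002
lin now [1.84 0.07 0.01] lin after turn [1.84 0.06 0.01] rot [0.    0.002 0.003]
```

{"fn": "play_rows", "kwargs": {"targets": [{"claw": 0,"linear": [0.5,0.04,0],"rotation": [0,0,0]},{"claw": 0,"linear": [0.5,0.02,0],"rotation": [0,0,0]},{"claw": 0,"linear": [0.5,0,0],"rotation": [0,0,0]},{"claw": 0,"linear": [0.3,0,0],"rotation": [0,0,0]},{"claw": 0,"linear": [0,0,0],"rotation": [0,0,0]},{"claw": 1,"linear": [0,0,0],"rotation": [0,0,0]},{"claw": 1,"linear": [0,0,0],"rotation": [0,0,0]},{"claw": 1,"linear": [0,0,0],"rotation": [0,0,0]},{"claw": 1,"linear": [0,0,0],"rotation": [0,0,0]},{"claw": 1,"linear": [0,0,0],"rotation": [0,0,0]}]}}

```text
time: 4.77
position: [0.5271, 0.207, 0.1533]
tool_rot: [1.162, 1.234, -1.177]
ft_force: [1.0, -0.2, 1.0]
grip_width: 0.705
```

{"fn": "play_rows", "kwargs": {"targets": [{"claw": 1,"linear": [0,0,0],"rotation": [0,0,0]},{"claw": 1,"linear": [0,0,0],"rotation": [0,0,0]},{"claw": 1,"linear": [0,0,0],"rotation": [0,0,0]},{"claw": 1,"linear": [0,0,0],"rotation": [0,0,0]}]}}

```text
time: 5.1
position: [0.5279, 0.2077, 0.1548]
tool_rot: [1.163, 1.233, -1.174]
ft_force: [0.2, 1.4, -0.3]
grip_width: 0.406
```

```bash
python3 -c "
from h import *
to([.5182,.346,.158],-86.4)"
```

```text
at 5.1 [0.5279 0.2077 0.1548] F [ 0.2  1.4 -0.3] w 0.406
lin now [-0.16 -0.09 -5.55] lin after turn [-0.13 -0.04 -5.55] rot [-0.005  0.004  0.002]
```

{"fn": "play_rows", "kwargs": {"targets": [{"claw": 1,"linear": [0,0,-0.08],"rotation": [-0.005,0.004,0.002]},{"claw": 1,"linear": [0,0,-0.08],"rotation": [0,0,0]},{"claw": 1,"linear": [0,0,0],"rotation": [0,0,0]},{"claw": 1,"linear": [0,0,0],"rotation": [0,0,0]},{"claw": 1,"linear": [0,0,0],"rotation": [0,0,0]},{"claw": 1,"linear": [0,0,0],"rotation": [0,0,0]}]}}

```text
time: 5.6
position: [0.5276, 0.2123, 0.1549]
tool_rot: [1.163, 1.239, -1.162]
ft_force: [-0.1, -0.6, 0.8]
grip_width: 0.128
```

```bash
python3 -c "
from h import *
to([.5182,.346,.156],-86.4)"
```

```text
at 5.6 [0.5276 0.2123 0.1549] F [-0.1 -0.6  0.8] w 0.128
lin now [-0.04 -0.04 -5.36] lin after turn [-0.04 -0.04 -5.36] rot [ 0.    -0.001 -0.   ]
```

{"fn": "play_rows", "kwargs": {"targets": [{"claw": 1,"linear": [0,0,-0.4],"rotation": [0,0,0]},{"claw": 1,"linear": [0,0,-0.6],"rotation": [0,0,0]},{"claw": 1,"linear": [0,0,-0.6],"rotation": [0,0,0]},{"claw": 1,"linear": [0,0,-0.6],"rotation": [0,0,0]},{"claw": 1,"linear": [0,0,-0.6],"rotation": [0,0,0]},{"claw": 1,"linear": [0,0,-0.6],"rotation": [0,0,0]},{"claw": 1,"linear": [0,0,-0.6],"rotation": [0,0,0]},{"claw": 1,"linear": [0,0,-0.6],"rotation": [0,0,0]},{"claw": 1,"linear": [0,0,-0.5],"rotation": [0,0,0]},{"claw": 1,"linear": [0,0,0],"rotation": [0,0,0]}]}}

```text
time: 6.43
position: [0.5207, 0.3301, 0.1547]
tool_rot: [1.149, 1.216, -1.189]
ft_force: [-0.5, -3.2, 2.1]
grip_width: 0.127
```

```bash
python3 -c "
from h import *
to([.5198,.341,.156],-86.4)"
```

```text
at 6.4333 [0.5207 0.3301 0.1547] F [-0.5 -3.2  2.1] w 0.127
lin now [-0.06 -0.02 -0.44] lin after turn [-0.05 -0.01 -0.44] rot [-0.008  0.018  0.004]
```

{"fn": "play_rows", "kwargs": {"targets": [{"claw": 1,"linear": [0,0,-0.3],"rotation": [0,0,0]},{"claw": 1,"linear": [0,0,-0.3],"rotation": [0,0,0]},{"claw": 1,"linear": [0,0,-0.15],"rotation": [0,0,0]},{"claw": 1,"linear": [0,0,0],"rotation": [0,0,0]}]}}

```text
time: 6.77
position: [0.5206, 0.3291, 0.1547]
tool_rot: [1.124, 1.188, -1.223]
ft_force: [-0.1, 2.0, -1.9]
grip_width: 0.129
```

{"fn": "play_rows", "kwargs": {"targets": [{"claw": 0,"linear": [0,0,0],"rotation": [0,0,0]},{"claw": 0,"linear": [0,0,0],"rotation": [0,0,0]},{"claw": 0,"linear": [0,0,0],"rotation": [0,0,0]},{"claw": 0,"linear": [0,0,0],"rotation": [0,0,0]},{"claw": 0,"linear": [-0.6,0,0],"rotation": [0,0,0]},{"claw": 0,"linear": [-1,0,0],"rotation": [0,0,0]},{"claw": 0,"linear": [-1,0,0],"rotation": [0,0,0]},{"claw": 0,"linear": [-0.6,0,0],"rotation": [0,0,0]}]}}

```text
time: 7.43
position: [0.5188, 0.3363, 0.2308]
tool_rot: [1.118, 1.196, -1.227]
ft_force: [0.3, 0.8, 0.8]
grip_width: 0.651
```

```bash
python3 -c "
from h import *
to([.5815,-.2531,.225],-60)"
```

```text
at 7.4333 [0.5188 0.3363 0.2308] F [0.3 0.8 0.8] w 0.651
lin now [ 1.78  1.56 23.59] lin after turn [ 0.23 -9.61 21.67] rot [-0.307  0.038  0.026]
```

{"fn": "play_rows", "kwargs": {"targets": [{"claw": 0,"linear": [0,0,0.5],"rotation": [-0.061,0.038,0.026]},{"claw": 0,"linear": [0,0,0.5],"rotation": [-0.061,0,0]},{"claw": 0,"linear": [0,-0.1,0.5],"rotation": [-0.061,0,0]},{"claw": 0,"linear": [0,-0.2,0.5],"rotation": [-0.061,0,0]},{"claw": 0,"linear": [0,-0.3,0.7],"rotation": [-0.061,0,0]},{"claw": 0,"linear": [0,-0.4,0.9],"rotation": [0,0,0]},{"claw": 0,"linear": [0,-0.4,0.9],"rotation": [0,0,0]},{"claw": 0,"linear": [0,-0.4,0.9],"rotation": [0,0,0]},{"claw": 0,"linear": [0,-0.4,0.9],"rotation": [0,0,0]},{"claw": 0,"linear": [0,-0.4,0.9],"rotation": [0,0,0]}]}}

```text
time: 8.27
position: [0.5363, 0.1536, 0.2349]
tool_rot: [0.797, 1.413, -0.763]
ft_force: [0.1, 0.1, 0.9]
grip_width: 1.001
```

{"fn": "play_rows", "kwargs": {"targets": [{"claw": 0,"linear": [0,-0.4,0.9],"rotation": [0,0,0]},{"claw": 0,"linear": [0,-0.4,0.9],"rotation": [0,0,0]},{"claw": 0,"linear": [0,-0.4,0.9],"rotation": [0,0,0]},{"claw": 0,"linear": [0,-0.4,0.9],"rotation": [0,0,0]},{"claw": 0,"linear": [0,-0.4,0.9],"rotation": [0,0,0]},{"claw": 0,"linear": [0,-0.4,0.9],"rotation": [0,0,0]}]}}

```text
time: 8.77
position: [0.5592, 0.0024, 0.2341]
tool_rot: [0.796, 1.41, -0.758]
ft_force: [0.8, 0.3, 0.6]
grip_width: 1.002
```

```bash
python3 -c "
from h import *
to([.5815,-.2531,.225],-60)
im=get_image('top'); cv2.imwrite('pics/top1.png',im)
cv2.imwrite('pics/e.png',cv2.resize(im[155:285,50:200],(0,0),fx=4.6,fy=4.6,interpolation=cv2.INTER_CUBIC))
"
```

```text
at 8.7667 [0.5592 0.0024 0.2341] F [0.8 0.3 0.6] w 1.002
lin now [ 0.26 -4.78  9.08] lin after turn [ 0.37 -4.34  9.3 ] rot [ 0.03   0.002 -0.018]
```

View pics/e.png

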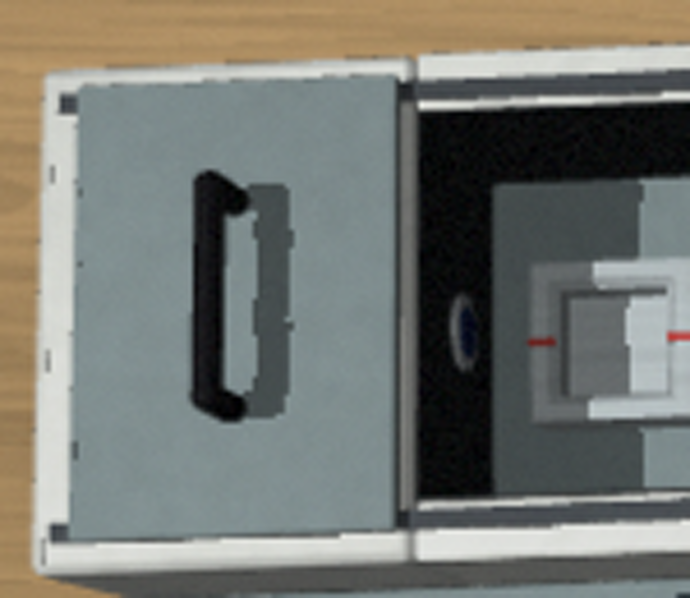

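The cover is fully open, at its stop; the holder with its red marks shows at about (610,340) in the crop. I'll enlarge the holder.

```bash
python3 -c "
from h import *
im=cv2.imread('pics/top1.png')
cv2.imwrite('pics/f.png',cv2.resize(im[190:265,140:240],(0,0),fx=8,fy=8,interpolation=cv2.INTER_CUBIC))
A=lambda P:(np.array(P,float)+.5)/4.6-.5+[50,155]
b=ray('top',A([(210,172),(206,415)]),.175); print('bar',b,b.mean(0))
c=ray('top',A([(80,88),(397,76),(395,527),(68,538)]),.147); print('plate',c,c.mean(0))
"
```

```text
bar [[0.56796414 0.33494073 0.175     ]
 [0.47162253 0.32948723 0.175     ]] [0.51979334 0.33221398 0.175     ]
plate [[0.60860737 0.40047824 0.147     ]
 [0.61605491 0.27247424 0.147     ]
 [0.43269542 0.2617893  0.147     ]
 [0.425764   0.3906391  0.147     ]] [0.52078042 0.33134522 0.147     ]
```

View pics/f.png

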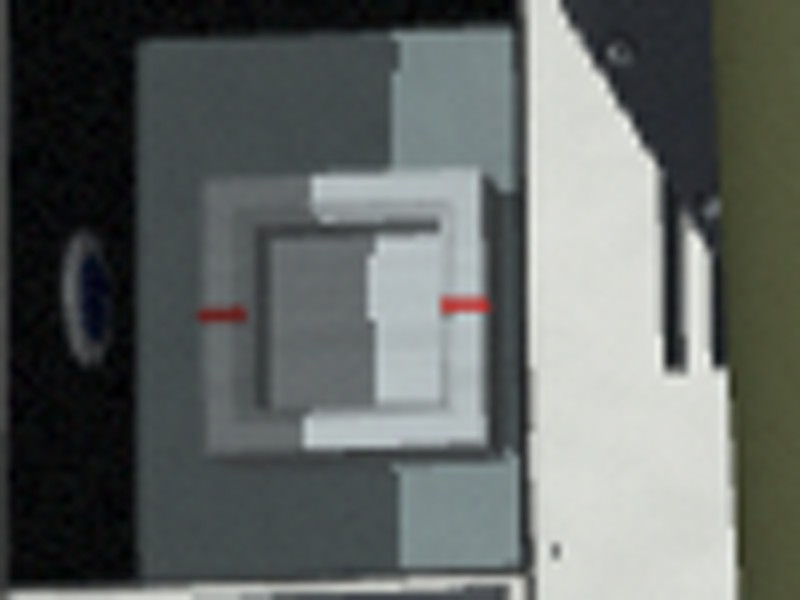

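The holder's rim corners are at (203,180), (482,170), (488,443) and (206,452), with the red marks from (198,315) to (490,305).

```bash
python3 -c "
from h import *
A=lambda P:(np.array(P,float)+.5)/8-.5+[140,190]
c=ray('top',A([(203,180),(482,170),(488,443),(206,452)]),.045); print(c,c.mean(0))
for i in range(4): e=c[i]-c[i-1]; print(np.linalg.norm(e),np.degrees(np.arctan2(e[1],e[0])))
m=ray('top',A([(198,315),(490,305)]),.045); e=m[0]-m[1]; print('marks',m.mean(0),np.linalg.norm(e),np.degrees(np.arctan2(e[1],e[0])))
f=ray('top',A([(271,236),(440,232),(440,405),(268,410)]),.023); print('floor',f.mean(0),[np.linalg.norm(f[i]-f[i-1]) for i in range(4)])
to([.5815,-.2531,.225],-60)
"
```

```text
[[0.56105019 0.23954054 0.045     ]
 [0.56497885 0.16934921 0.045     ]
 [0.49545712 0.16460158 0.045     ]
 [0.49179658 0.23495369 0.045     ]] [0.52832069 0.20211126 0.045     ]
0.0694053429269049 3.789315344053428
0.07030119424950379 -86.79646379500888
0.06968364280148155 -176.09334738871928
0.07044728039396872 92.9785076367783
marks [0.52848629 0.20230658 0.045     ] 0.07326294556545601 93.11196790166754
floor [0.5298666  0.20420416 0.023     ] [np.float64(0.04516010300463365), np.float64(0.043296981979761014), np.float64(0.044915158809147454), np.float64(0.043823973613658355)]
at 8.8167 [ 0.56   -0.005   0.2337] F [-0.1 -5.3 -0.3] w 1.003
lin now [ 0.28 -4.58  8.85] lin after turn [ 0.35 -4.22  9.03] rot [ 0.025  0.004 -0.017]
```

{"fn": "play_rows", "kwargs": {"targets": [{"claw": 0,"linear": [0,-0.45,0.9],"rotation": [0.025,0.004,-0.017]},{"claw": 0,"linear": [0,-0.45,0.9],"rotation": [0,0,0]},{"claw": 0,"linear": [0,-0.45,0.9],"rotation": [0,0,0]},{"claw": 0,"linear": [0,-0.42,0.9],"rotation": [0,0,0]},{"claw": 0,"linear": [0,-0.42,0.9],"rotation": [0,0,0]},{"claw": 0,"linear": [0,-0.42,0.9],"rotation": [0,0,0]},{"claw": 0,"linear": [0,-0.42,0.9],"rotation": [0,0,0]},{"claw": 0,"linear": [0,-0.42,0.9],"rotation": [0,0,0]},{"claw": 0,"linear": [0,-0.42,0.9],"rotation": [0,0,0]},{"claw": 0,"linear": [0,0,0],"rotation": [0,0,0]}]}}

```text
time: 9.65
position: [0.5807, -0.2374, 0.2323]
tool_rot: [0.817, 1.41, -0.814]
ft_force: [-0.4, -1.4, -0.1]
grip_width: 0.997
```

```bash
python3 -c "
from h import *
to([.5815,-.2531,.15],-60)"
```

```text
at 9.65 [ 0.5807 -0.2374  0.2323] F [-0.4 -1.4 -0.1] w 0.997
lin now [ 3.29 -0.29  0.56] lin after turn [ 3.29 -0.29  0.56] rot [ 0.     0.001 -0.002]
```

{"fn": "play_rows", "kwargs": {"targets": [{"claw": 0,"linear": [0.3,-0.15,0.28],"rotation": [0,0.001,-0.002]},{"claw": 0,"linear": [0.7,-0.14,0.28],"rotation": [0,0,0]},{"claw": 0,"linear": [0.7,0,0],"rotation": [0,0,0]},{"claw": 0,"linear": [0.5,0,0],"rotation": [0,0,0]},{"claw": 0,"linear": [0,0,0],"rotation": [0,0,0]},{"claw": 0,"linear": [0,0,0],"rotation": [0,0,0]}]}}

```text
time: 10.15
position: [0.5828, -0.253, 0.1731]
tool_rot: [0.816, 1.413, -0.813]
ft_force: [0.3, 0.6, -0.2]
grip_width: 1.002
```

```bash
python3 -c "
from h import *
to([.5815,-.2531,.059],-60)
cv2.imwrite('pics/s2.png',cv2.resize(get_image('scene')[150:330,90:310],(0,0),fx=3,fy=3,interpolation=cv2.INTER_CUBIC))"
```

```text
at 10.15 [ 0.5828 -0.253   0.1731] F [ 0.3  0.6 -0.2] w 1.002
lin now [ 4.57 -0.05 -0.02] lin after turn [ 4.57 -0.05 -0.02] rot [ 0.001 -0.001 -0.001]
```

View pics/s2.png

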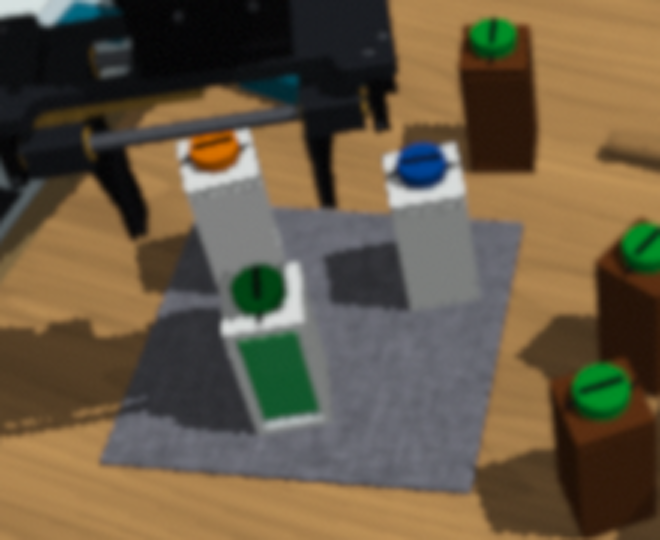

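The fingers hang on the left and right (frosted) sides of the green cell, clear of amber and blue.

{"fn": "play_rows", "kwargs": {"newtons": 25, "targets": [{"claw": 0,"linear": [0.6,-0.03,0],"rotation": [0,0,0]},{"claw": 0,"linear": [0.7,-0.02,0],"rotation": [0,0,0]},{"claw": 0,"linear": [0.7,0,0],"rotation": [0,0,0]},{"claw": 0,"linear": [0.7,0,0],"rotation": [0,0,0]},{"claw": 0,"linear": [0.5,0,0],"rotation": [0,0,0]},{"claw": 0,"linear": [0.3,0,0],"rotation": [0,0,0]},{"claw": 0,"linear": [0,0,0],"rotation": [0,0,0]},{"claw": 0,"linear": [0,0,0],"rotation": [0,0,0]}]}}

```text
time: 10.87
position: [0.5887, -0.2515, 0.0908]
tool_rot: [0.812, 1.401, -0.806]
ft_force: [-0.3, -0.1, 0.7]
grip_width: 1.003
```

```bash
python3 -c "
from h import *
to([.5815,-.2531,.059],-60)"
```

```text
at 10.8667 [ 0.5887 -0.2515  0.0908] F [-0.3 -0.1  0.7] w 1.003
lin now [ 1.27 -0.29 -0.1 ] lin after turn [ 1.27 -0.28 -0.09] rot [ 0.004  0.006 -0.007]
```

{"fn": "play_rows", "kwargs": {"targets": [{"claw": 0,"linear": [0.4,-0.15,-0.05],"rotation": [0.004,0.006,-0.007]},{"claw": 0,"linear": [0.4,-0.14,-0.05],"rotation": [0,0,0]},{"claw": 0,"linear": [0.4,0,0],"rotation": [0,0,0]},{"claw": 0,"linear": [0.3,0,0],"rotation": [0,0,0]},{"claw": 0,"linear": [0,0,0],"rotation": [0,0,0]},{"claw": 0,"linear": [0,0,0],"rotation": [0,0,0]}]}}

```text
time: 11.37
position: [0.5822, -0.2541, 0.0523]
tool_rot: [0.815, 1.409, -0.817]
ft_force: [0.1, -0.6, -0.1]
grip_width: 1.0
```

```bash
python3 -c "
from h import *
to([.5815,-.2531,.059],-60)"
```

```text
at 11.3667 [ 0.5822 -0.2541  0.0523] F [ 0.1 -0.6 -0.1] w 1.0
lin now [-0.27 -0.   -0.05] lin after turn [-0.27 -0.   -0.05] rot [-0.001  0.002 -0.   ]
```

{"fn": "play_rows", "kwargs": {"targets": [{"claw": 0.2,"linear": [-0.27,0,-0.05],"rotation": [-0.001,0.002,0]},{"claw": 0.35,"linear": [0,0,0],"rotation": [0,0,0]},{"claw": 0.35,"linear": [0,0,0],"rotation": [0,0,0]},{"claw": 0.35,"linear": [0,0,0],"rotation": [0,0,0]}]}}

```text
time: 11.7
position: [0.5821, -0.253, 0.0605]
tool_rot: [0.816, 1.412, -0.814]
ft_force: [-0.7, -0.3, 0.9]
grip_width: 0.778
```

```bash
python3 -c "
from h import *
to([.5815,-.2531,.059],-60)"
```

```text
at 11.7 [ 0.5821 -0.253   0.0605] F [-0.7 -0.3  0.9] w 0.778
lin now [ 0.06 -0.02 -0.01] lin after turn [ 0.06 -0.02 -0.01] rot [ 0.     0.    -0.001]
```

{"fn": "play_rows", "kwargs": {"targets": [{"claw": 1,"linear": [0.02,-0.02,0],"rotation": [0,0,0]},{"claw": 1,"linear": [0,0,0],"rotation": [0,0,0]},{"claw": 1,"linear": [0,0,0],"rotation": [0,0,0]},{"claw": 1,"linear": [0,0,0],"rotation": [0,0,0]},{"claw": 1,"linear": [0,0,0],"rotation": [0,0,0]},{"claw": 1,"linear": [0,0,0],"rotation": [0,0,0]},{"claw": 1,"linear": [0,0,0],"rotation": [0,0,0]}]}}

```text
time: 12.28
position: [0.5825, -0.2537, 0.0611]
tool_rot: [0.816, 1.409, -0.814]
ft_force: [0.4, -1.3, 0.5]
grip_width: 0.503
```

```bash
python3 -c "
from h import *
to([.5815,-.2531,.18],-60)"
```

```text
at 12.2833 [ 0.5825 -0.2537  0.0611] F [ 0.4 -1.3  0.5] w 0.503
lin now [-4.75 -0.01 -0.03] lin after turn [-4.75 -0.02 -0.04] rot [ 0.     0.001 -0.002]
```

{"fn": "play_rows", "kwargs": {"targets": [{"claw": 1,"linear": [-0.3,0,0],"rotation": [0,0,0]},{"claw": 1,"linear": [-0.6,0,0],"rotation": [0,0,0]},{"claw": 1,"linear": [-0.8,0,0],"rotation": [0,0,0]},{"claw": 1,"linear": [-0.8,0,0],"rotation": [0,0,0]},{"claw": 1,"linear": [-0.8,0,0],"rotation": [0,0,0]},{"claw": 1,"linear": [-0.8,0,0],"rotation": [0,0,0]},{"claw": 1,"linear": [-0.8,0,0],"rotation": [0,0,0]},{"claw": 1,"linear": [-0.8,0,0],"rotation": [0,0,0]},{"claw": 1,"linear": [-0.6,0,0],"rotation": [0,0,0]}]}}

```text
time: 13.03
position: [0.5742, -0.2505, 0.2158]
tool_rot: [0.816, 1.436, -0.817]
ft_force: [0.2, -0.2, -3.4]
grip_width: 0.502
```

```bash
python3 -c "
from h import *
to([.528,.2015,.225],3.4)"
```

```text
at 13.0333 [ 0.5742 -0.2505  0.2158] F [ 0.2 -0.2 -3.4] w 0.502
lin now [ -0.14   7.47 -16.57] lin after turn [-0.37 18.16 -0.77] rot [-0.703 -0.015 -0.   ]
```

{"fn": "play_rows", "kwargs": {"targets": [{"claw": 1,"linear": [-0.08,0,0],"rotation": [-0.05,-0.015,0]},{"claw": 1,"linear": [-0.08,0,0],"rotation": [-0.07,0,0]},{"claw": 1,"linear": [-0.08,0,0],"rotation": [-0.07,0,0]},{"claw": 1,"linear": [-0.08,0,0],"rotation": [-0.07,0,0]},{"claw": 1,"linear": [0,0,0],"rotation": [-0.07,0,0]},{"claw": 1,"linear": [0,0,0],"rotation": [-0.07,0,0]},{"claw": 1,"linear": [0,0,0],"rotation": [-0.07,0,0]},{"claw": 1,"linear": [0,0,0],"rotation": [-0.07,0,0]},{"claw": 1,"linear": [0,0,0],"rotation": [-0.07,0,0]},{"claw": 1,"linear": [0,0,0],"rotation": [-0.05,0,0]}]}}

```text
time: 13.87
position: [0.5715, -0.2481, 0.2275]
tool_rot: [-0.041, 1.581, 0.027]
ft_force: [-0.5, -0.3, -4.0]
grip_width: 0.502
```

```bash
python3 -c "
from h import *
to([.528,.2015,.225],3.4)"
```

```text
at 13.8667 [ 0.5715 -0.2481  0.2275] F [-0.5 -0.3 -4. ] w 0.502
lin now [-0.05 18.04 -0.96] lin after turn [ 0.1  18.06 -0.67] rot [-0.01  -0.007  0.006]
```

{"fn": "play_rows", "kwargs": {"targets": [{"claw": 1,"linear": [0,0.4,0],"rotation": [-0.01,-0.007,0.006]},{"claw": 1,"linear": [0,0.8,-0.03],"rotation": [0,0,0]},{"claw": 1,"linear": [0,0.9,-0.03],"rotation": [0,0,0]},{"claw": 1,"linear": [0,0.9,-0.03],"rotation": [0,0,0]},{"claw": 1,"linear": [0,0.9,-0.03],"rotation": [0,0,0]},{"claw": 1,"linear": [0,0.9,-0.03],"rotation": [0,0,0]},{"claw": 1,"linear": [0,0.9,-0.03],"rotation": [0,0,0]},{"claw": 1,"linear": [0,0.9,-0.03],"rotation": [0,0,0]},{"claw": 1,"linear": [0,0.9,-0.03],"rotation": [0,0,0]},{"claw": 1,"linear": [0,0.9,-0.03],"rotation": [0,0,0]}]}}

```text
time: 14.7
position: [0.5445, -0.0197, 0.225]
tool_rot: [-0.026, 1.578, 0.035]
ft_force: [0.1, 0.8, -2.8]
grip_width: 0.507
```

```bash
python3 -c "
from h import *
to([.528,.2015,.225],3.4)"
```

```text
at 14.7 [ 0.5445 -0.0197  0.225 ] F [ 0.1  0.8 -2.8] w 0.507
lin now [ 0.05  8.87 -0.31] lin after turn [ 0.    8.87 -0.14] rot [-0.013 -0.005 -0.004]
```

{"fn": "play_rows", "kwargs": {"targets": [{"claw": 1,"linear": [0,0.9,-0.02],"rotation": [-0.013,-0.005,-0.004]},{"claw": 1,"linear": [0,0.9,-0.02],"rotation": [0,0,0]},{"claw": 1,"linear": [0,0.9,-0.02],"rotation": [0,0,0]},{"claw": 1,"linear": [0,0.9,-0.02],"rotation": [0,0,0]},{"claw": 1,"linear": [0,0.9,-0.02],"rotation": [0,0,0]},{"claw": 1,"linear": [0,0.9,0],"rotation": [0,0,0]},{"claw": 1,"linear": [0,0.9,0],"rotation": [0,0,0]},{"claw": 1,"linear": [0,0.7,0],"rotation": [0,0,0]},{"claw": 1,"linear": [0,0.4,0],"rotation": [0,0,0]},{"claw": 1,"linear": [0,0,0],"rotation": [0,0,0]}]}}

```text
time: 15.53
position: [0.5107, 0.2006, 0.2251]
tool_rot: [-0.051, 1.575, 0.051]
ft_force: [0.1, 0.3, -3.6]
grip_width: 0.506
```

```bash
python3 -c "
from h import *
to([.528,.2015,.225],3.4)"
```

```text
at 15.5333 [0.5107 0.2006 0.2251] F [ 0.1  0.3 -3.6] w 0.506
lin now [-0.   -0.01  0.69] lin after turn [ 0.   -0.01  0.69] rot [ 0.003 -0.003  0.   ]
```

{"fn": "play_rows", "kwargs": {"targets": [{"claw": 1,"linear": [0,0,0.35],"rotation": [0.003,-0.003,0]},{"claw": 1,"linear": [0,0,0.33],"rotation": [0,0,0]},{"claw": 1,"linear": [0,0,0],"rotation": [0,0,0]},{"claw": 1,"linear": [0,0,0],"rotation": [0,0,0]}]}}

```text
time: 15.87
position: [0.5268, 0.2023, 0.2249]
tool_rot: [-0.048, 1.57, 0.043]
ft_force: [-0.3, -0.3, -3.2]
grip_width: 0.5
```

```bash
python3 -c "
from h import *
to([.528,.2015,.125],3.4)"
```

```text
at 15.8667 [0.5268 0.2023 0.2249] F [-0.3 -0.3 -3.2] w 0.5
lin now [ 4.   -0.02  0.04] lin after turn [ 4.   -0.03  0.05] rot [-0.001  0.     0.002]
```

{"fn": "play_rows", "kwargs": {"targets": [{"claw": 1,"linear": [0.4,-0.02,0.04],"rotation": [0,0,0]},{"claw": 1,"linear": [0.5,0,0],"rotation": [0,0,0]},{"claw": 1,"linear": [0.5,0,0],"rotation": [0,0,0]},{"claw": 1,"linear": [0.5,0,0],"rotation": [0,0,0]},{"claw": 1,"linear": [0.5,0,0],"rotation": [0,0,0]},{"claw": 1,"linear": [0.5,0,0],"rotation": [0,0,0]},{"claw": 1,"linear": [0.4,0,0],"rotation": [0,0,0]},{"claw": 1,"linear": [0,0,0],"rotation": [0,0,0]},{"claw": 1,"linear": [0,0,0],"rotation": [0,0,0]}]}}

```text
time: 16.62
position: [0.5268, 0.1961, 0.1296]
tool_rot: [-0.044, 1.577, 0.036]
ft_force: [0.3, -0.3, -2.8]
grip_width: 0.502
```

```bash
python3 -c "
from h import *
to([.528,.2015,.115],3.4)
cv2.imwrite('pics/s3.png',cv2.resize(get_image('scene')[170:390,340:620],(0,0),fx=2.6,fy=2.6,interpolation=cv2.INTER_CUBIC))"
```

```text
at 16.6167 [0.5268 0.1961 0.1296] F [ 0.3 -0.3 -2.8] w 0.502
lin now [0.58 0.22 0.06] lin after turn [0.58 0.21 0.06] rot [-0.006 -0.004  0.003]
```

View pics/s3.png

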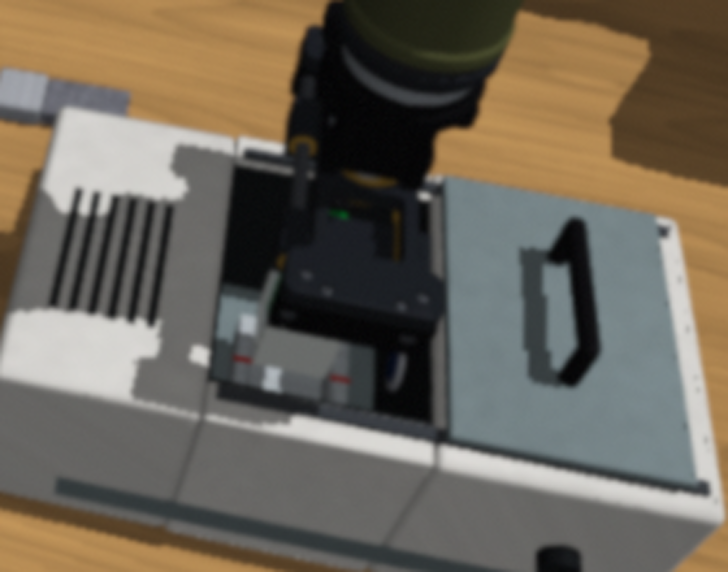

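{"fn": "play_rows", "kwargs": {"targets": [{"claw": 1,"linear": [0,0.21,0.05],"rotation": [-0.006,-0.004,0.003]},{"claw": 1,"linear": [0.2,0,0],"rotation": [0,0,0]},{"claw": 1,"linear": [0.2,0,0],"rotation": [0,0,0]},{"claw": 1,"linear": [0.1,0,0],"rotation": [0,0,0]},{"claw": 1,"linear": [0,0,0],"rotation": [0,0,0]}]}}

```text
time: 17.08
position: [0.5297, 0.2033, 0.1186]
tool_rot: [-0.047, 1.565, 0.049]
ft_force: [-0.6, -0.5, -3.9]
grip_width: 0.501
```

```bash
python3 -c "
from h import *
to([.528,.2015,.08],3.4)"
```

```text
at 17.0833 [0.5297 0.2033 0.1186] F [-0.6 -0.5 -3.9] w 0.501
lin now [ 1.54 -0.07 -0.08] lin after turn [ 1.55 -0.07 -0.07] rot [ 0.001  0.003 -0.001]
```

{"fn": "play_rows", "kwargs": {"targets": [{"claw": 1,"linear": [0.2,-0.06,-0.06],"rotation": [0.001,0.003,0]},{"claw": 1,"linear": [0.2,0,0],"rotation": [0,0,0]},{"claw": 1,"linear": [0.2,0,0],"rotation": [0,0,0]},{"claw": 1,"linear": [0.15,0,0],"rotation": [0,0,0]},{"claw": 1,"linear": [0,0,0],"rotation": [0,0,0]}]}}

```text
time: 17.5
position: [0.5283, 0.2019, 0.0993]
tool_rot: [-0.046, 1.57, 0.048]
ft_force: [0.1, 0.7, -3.4]
grip_width: 0.501
```

```bash
python3 -c "
from h import *
to([.528,.2015,.08],3.4)"
```

```text
at 17.5 [0.5283 0.2019 0.0993] F [ 0.1  0.7 -3.4] w 0.501
lin now [ 0.77 -0.02 -0.02] lin after turn [ 0.77 -0.01 -0.01] rot [ 0.     0.    -0.001]
```

{"fn": "play_rows", "kwargs": {"targets": [{"claw": 1,"linear": [0.15,0,0],"rotation": [0,0,0]},{"claw": 1,"linear": [0.15,0,0],"rotation": [0,0,0]},{"claw": 1,"linear": [0.15,0,0],"rotation": [0,0,0]},{"claw": 1,"linear": [0,0,0],"rotation": [0,0,0]}]}}

```text
time: 17.83
position: [0.5282, 0.2015, 0.0861]
tool_rot: [-0.046, 1.57, 0.047]
ft_force: [-0.5, -0.4, -3.5]
grip_width: 0.507
```

```bash
python3 -c "
from h import *
to([.528,.2015,.08],3.4)"
```

```text
at 17.8333 [0.5282 0.2015 0.0861] F [-0.5 -0.4 -3.5] w 0.507
lin now [ 0.24  0.   -0.01] lin after turn [ 0.24  0.   -0.01] rot [-0.     0.    -0.001]
```

It is in the pocket with no side load. I'll lower it the last 6 mm.

{"fn": "play_rows", "kwargs": {"targets": [{"claw": 1,"linear": [0.1,0,0],"rotation": [0,0,0]},{"claw": 1,"linear": [0.1,0,0],"rotation": [0,0,0]},{"claw": 1,"linear": [0.08,0,0],"rotation": [0,0,0]},{"claw": 1,"linear": [0,0,0],"rotation": [0,0,0]},{"claw": 1,"linear": [0,0,0],"rotation": [0,0,0]}]}}

```text
time: 18.25
position: [0.5289, 0.2016, 0.0804]
tool_rot: [-0.046, 1.569, 0.046]
ft_force: [-0.9, 0.9, -3.2]
grip_width: 0.505
```

```bash
python3 -c "
from h import *
to([.528,.2015,.08],3.4)"
```

```text
at 18.25 [0.5289 0.2016 0.0804] F [-0.9  0.9 -3.2] w 0.505
lin now [ 0.02 -0.   -0.04] lin after turn [ 0.02 -0.   -0.04] rot [-0.     0.001 -0.   ]
```

{"fn": "play_rows", "kwargs": {"targets": [{"claw": 1,"linear": [0.06,0,0],"rotation": [0,0,0]},{"claw": 1,"linear": [0.06,0,0],"rotation": [0,0,0]},{"claw": 1,"linear": [0,0,0],"rotation": [0,0,0]}]}}

```text
time: 18.5
position: [0.5289, 0.2018, 0.0803]
tool_rot: [-0.047, 1.57, 0.045]
ft_force: [-0.7, 0.3, -3.8]
grip_width: 0.505
```

{"fn": "play_rows", "kwargs": {"targets": [{"claw": 1,"linear": [0.04,0,0],"rotation": [0,0,0]},{"claw": 1,"linear": [0,0,0],"rotation": [0,0,0]}]}}

```text
time: 18.67
position: [0.529, 0.2019, 0.08]
tool_rot: [-0.047, 1.569, 0.044]
ft_force: [-1.0, 0.4, -2.0]
grip_width: 0.507
```

{"fn": "play_rows", "kwargs": {"targets": [{"claw": 1,"linear": [0.15,0,0],"rotation": [0,0,0]},{"claw": 1,"linear": [0.15,0,0],"rotation": [0,0,0]}]}}

```text
time: 18.83
position: [0.5291, 0.202, 0.0794]
tool_rot: [-0.05, 1.57, 0.04]
ft_force: [-13.2, -6.5, 31.3]
grip_width: 0.5
```

Firm floor contact at the expected height. I'll relax the pressure and release.

{"fn": "play_rows", "kwargs": {"targets": [{"claw": 1,"linear": [0,0,0],"rotation": [0,0,0]},{"claw": 0.7,"linear": [0,0,0],"rotation": [0,0,0]},{"claw": 0,"linear": [0,0,0],"rotation": [0,0,0]},{"claw": 0,"linear": [0,0,0],"rotation": [0,0,0]},{"claw": 0,"linear": [0,0,0],"rotation": [0,0,0]},{"claw": 0,"linear": [0,0,0],"rotation": [0,0,0]},{"claw": 0,"linear": [0,0,0],"rotation": [0,0,0]}]}}

```text
time: 19.42
position: [0.5313, 0.2028, 0.08]
tool_rot: [-0.049, 1.565, 0.042]
ft_force: [-0.0, 0.4, 0.1]
grip_width: 0.798
```

```bash
python3 -c "
from h import *
to([.528,.2015,.22],3.4)"
```

```text
at 19.4167 [0.5313 0.2028 0.08  ] F [-0.   0.4  0.1] w 0.798
lin now [-5.6  -0.07 -0.1 ] lin after turn [-5.6  -0.05 -0.13] rot [-0.001  0.003  0.003]
```

{"fn": "play_rows", "kwargs": {"targets": [{"claw": 0,"linear": [-0.3,-0.03,-0.06],"rotation": [0,0.003,0.003]},{"claw": 0,"linear": [-0.5,-0.03,-0.06],"rotation": [0,0,0]},{"claw": 0,"linear": [-0.6,0,0],"rotation": [0,0,0]},{"claw": 0,"linear": [-0.7,0,0],"rotation": [0,0,0]},{"claw": 0,"linear": [-0.8,0,0],"rotation": [0,0,0]},{"claw": 0,"linear": [-0.8,0,0],"rotation": [0,0,0]},{"claw": 0,"linear": [-0.8,0,0],"rotation": [0,0,0]},{"claw": 0,"linear": [-0.8,0,0],"rotation": [0,0,0]},{"claw": 0,"linear": [-0.5,0,0],"rotation": [0,0,0]},{"claw": 0,"linear": [0,0,0],"rotation": [0,0,0]}]}}

```text
time: 20.25
position: [0.5273, 0.2016, 0.2403]
tool_rot: [-0.045, 1.566, 0.049]
ft_force: [0.4, -0.1, 1.6]
grip_width: 0.997
```

```bash
python3 -c "
from h import *
to([.5202,.331,.23],-86.5)
a=get_image('scene')[195:375,380:560]; b=get_image('top')[180:270,130:220]
f=lambda i,k:cv2.resize(i,(0,0),fx=k,fy=k,interpolation=cv2.INTER_CUBIC)
cv2.imwrite('pics/g.png',np.hstack([f(a,2.2222),f(b,4.4444)]))"
```

```text
at 20.25 [0.5273 0.2016 0.2403] F [ 0.4 -0.1  1.6] w 0.997
lin now [0.42 5.18 0.02] lin after turn [ 0.41  0.03 -5.18] rot [ 0.999  0.001 -0.003]
```

View pics/g.png

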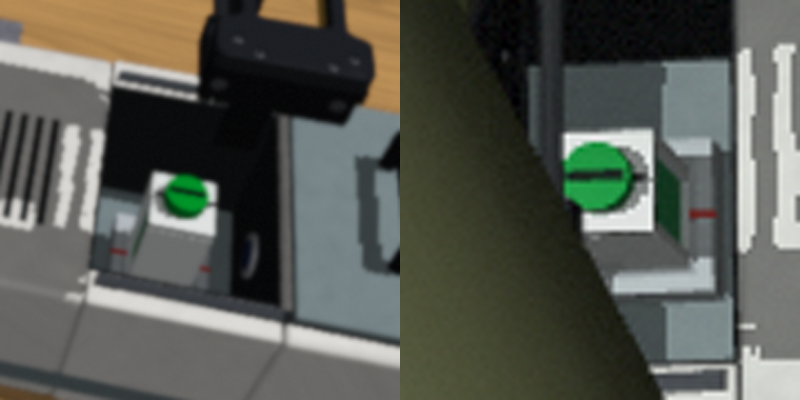

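The green cell stands upright in the holder, with its index line along the red marks. I'll check the collar height and position numerically while I turn the gripper.

```bash
python3 -c "
from h import *
a=np.radians(3.4);Q=np.array([[np.cos(a),-np.sin(a)],[np.sin(a),np.cos(a)]])
for z in(.119,.125): print(proj('top',[np.r_[Q@p+[.528,.202],z] for p in ([.022,-.022],[-.022,-.022])]).round(1).tolist(), proj('scene',[np.r_[Q@p+[.528,.202],z] for p in ([.022,-.022],[.022,.022],[-.022,.022],[-.022,-.022])]).round(1).tolist())
T=lambda P:((np.array(P,float)+.5)/4.4444-.5+[130-90,180]).round(1).tolist()
S=lambda P:((np.array(P,float)+.5)/2.2222-.5+[380,195]).round(1).tolist()
print(T([(653,128),(653,230)]),S([(146,226),(213,236),(218,184),(157,173)]))"
```

```text
[[186.1, 209.4], [186.3, 232.3]] [[447.2, 294.0], [476.7, 299.8], [477.5, 276.6], [449.0, 271.1]]
[[185.5, 208.7], [185.7, 231.7]] [[448.0, 291.6], [477.8, 297.5], [478.5, 274.2], [449.8, 268.7]]
[[186.5, 208.4], [186.5, 231.4]] [[445.4, 296.4], [475.6, 300.9], [477.8, 277.5], [450.4, 272.6]]
```

{"fn": "play_rows", "kwargs": {"targets": [{"claw": 0,"linear": [0,0,0],"rotation": [0.075,0,0]},{"claw": 0,"linear": [0,0,0],"rotation": [0.075,0,0]},{"claw": 0,"linear": [0,0,0],"rotation": [0.075,0,0]},{"claw": 0,"linear": [0,0,0],"rotation": [0.075,0,0]},{"claw": 0,"linear": [0,0,0],"rotation": [0.075,0,0]},{"claw": 0,"linear": [0,0,0],"rotation": [0.075,0,0]},{"claw": 0,"linear": [0,0,0],"rotation": [0.075,0,0]},{"claw": 0,"linear": [0,0,0],"rotation": [0.075,0,0]},{"claw": 0,"linear": [0,0,0],"rotation": [0.075,0,0]},{"claw": 0,"linear": [0,0,0],"rotation": [0.075,0,0]}]}}

```text
time: 21.18
position: [0.5185, 0.1972, 0.2243]
tool_rot: [0.9, 1.387, -0.925]
ft_force: [0.1, -0.3, -0.2]
grip_width: 0.997
```

{"fn": "play_rows", "kwargs": {"targets": [{"claw": 0,"linear": [0,0,0],"rotation": [0.075,0,0]},{"claw": 0,"linear": [0,0,0],"rotation": [0.075,0,0]},{"claw": 0,"linear": [0,0,0],"rotation": [0.05,0,0]},{"claw": 0,"linear": [0,0,0],"rotation": [0,0,0]}]}}

```text
time: 21.52
position: [0.5149, 0.1955, 0.2182]
tool_rot: [1.142, 1.258, -1.187]
ft_force: [-0.7, 0.5, 0.2]
grip_width: 1.0
```

```bash
python3 -c "
from h import *
to([.5202,.331,.215],-86.5)"
```

```text
at 21.5167 [0.5149 0.1955 0.2182] F [-0.7  0.5  0.2] w 1.0
lin now [ 0.09  0.56 -5.4 ] lin after turn [ 0.13  0.54 -5.4 ] rot [0.002 0.003 0.02 ]
```

{"fn": "play_rows", "kwargs": {"targets": [{"claw": 0,"linear": [-0.2,0.1,-0.7],"rotation": [0.002,0.003,0.02]},{"claw": 0,"linear": [0,0.1,-0.8],"rotation": [0,0,0]},{"claw": 0,"linear": [0,0.1,-0.8],"rotation": [0,0,0]},{"claw": 0,"linear": [0,0.1,-0.8],"rotation": [0,0,0]},{"claw": 0,"linear": [0,0.1,-0.8],"rotation": [0,0,0]},{"claw": 0,"linear": [0,0,-0.8],"rotation": [0,0,0]},{"claw": 0,"linear": [0,0,-0.5],"rotation": [0,0,0]},{"claw": 0,"linear": [0,0,0],"rotation": [0,0,0]}]}}

```text
time: 22.18
position: [0.5156, 0.3257, 0.2137]
tool_rot: [1.143, 1.249, -1.166]
ft_force: [-0.4, 0.8, -0.5]
grip_width: 1.003
```

```bash
python3 -c "
from h import *
to([.5202,.331,.157],-86.5)"
```

```text
at 22.1833 [0.5156 0.3257 0.2137] F [-0.4  0.8 -0.5] w 1.003
lin now [ 2.26  0.23 -0.21] lin after turn [ 2.27  0.2  -0.2 ] rot [0.009 0.004 0.008]
```

{"fn": "play_rows", "kwargs": {"targets": [{"claw": 0,"linear": [0.2,0.2,-0.2],"rotation": [0.009,0.004,0.008]},{"claw": 0,"linear": [0.5,0,0],"rotation": [0,0,0]},{"claw": 0,"linear": [0.5,0,0],"rotation": [0,0,0]},{"claw": 0,"linear": [0.5,0,0],"rotation": [0,0,0]},{"claw": 0,"linear": [0.3,0,0],"rotation": [0,0,0]},{"claw": 0,"linear": [0,0,0],"rotation": [0,0,0]}]}}

```text
time: 22.68
position: [0.5208, 0.3253, 0.1555]
tool_rot: [1.162, 1.235, -1.17]
ft_force: [-0.2, -0.6, -0.6]
grip_width: 0.998
```

```bash
python3 -c "
from h import *
to([.5202,.331,.157],-86.5)"
```

```text
at 22.6833 [0.5208 0.3253 0.1555] F [-0.2 -0.6 -0.6] w 0.998
lin now [-0.06 -0.01 -0.23] lin after turn [-0.06 -0.01 -0.23] rot [-0.002  0.003  0.002]
```

{"fn": "play_rows", "kwargs": {"newtons": 20, "targets": [{"claw": 1,"linear": [-0.06,0,-0.23],"rotation": [-0.002,0.003,0.002]},{"claw": 1,"linear": [0,0,0],"rotation": [0,0,0]},{"claw": 1,"linear": [0,0,0],"rotation": [0,0,0]},{"claw": 1,"linear": [0,0,0],"rotation": [0,0,0]},{"claw": 1,"linear": [0,0,0],"rotation": [0,0,0]},{"claw": 1,"linear": [0,0,0],"rotation": [0,0,0]},{"claw": 1,"linear": [0,0,0],"rotation": [0,0,0]},{"claw": 1,"linear": [0,0,0],"rotation": [0,0,0]},{"claw": 1,"linear": [0,0,0],"rotation": [0,0,0]},{"claw": 1,"linear": [0,0,0],"rotation": [0,0,0]}]}}

```text
time: 23.52
position: [0.522, 0.3309, 0.1588]
tool_rot: [1.168, 1.235, -1.162]
ft_force: [-1.1, 0.3, 0.2]
grip_width: 0.326
```

{"fn": "play_rows", "kwargs": {"targets": [{"claw": 1,"linear": [0,0,0],"rotation": [0,0,0]},{"claw": 1,"linear": [0,0,0],"rotation": [0,0,0]},{"claw": 1,"linear": [0,0,0],"rotation": [0,0,0]},{"claw": 1,"linear": [0,0,0],"rotation": [0,0,0]}]}}

```text
time: 23.85
position: [0.5219, 0.3307, 0.1588]
tool_rot: [1.168, 1.235, -1.162]
ft_force: [-0.5, 0.1, -0.5]
grip_width: 0.128
```

```bash
python3 -c "
from h import *
to([.528,.2005,.1555],-86.5)"
```

```text
at 23.85 [0.5219 0.3307 0.1588] F [-0.5  0.1 -0.5] w 0.128
lin now [ 0.13 -0.07  5.21] lin after turn [ 0.13 -0.08  5.21] rot [-0.001 -0.001 -0.002]
```

{"fn": "play_rows", "kwargs": {"targets": [{"claw": 1,"linear": [0,0,0.4],"rotation": [0,0,0]},{"claw": 1,"linear": [0,0,0.6],"rotation": [0,0,0]},{"claw": 1,"linear": [0,0,0.6],"rotation": [0,0,0]},{"claw": 1,"linear": [0,0,0.6],"rotation": [0,0,0]},{"claw": 1,"linear": [0,0,0.6],"rotation": [0,0,0]},{"claw": 1,"linear": [0,0,0.6],"rotation": [0,0,0]},{"claw": 1,"linear": [0,0,0.6],"rotation": [0,0,0]},{"claw": 1,"linear": [0,0,0.6],"rotation": [0,0,0]},{"claw": 1,"linear": [0,0,0.3],"rotation": [0,0,0]},{"claw": 1,"linear": [0,0,0],"rotation": [0,0,0]}]}}

```text
time: 24.68
position: [0.5287, 0.2162, 0.1588]
tool_rot: [1.18, 1.252, -1.14]
ft_force: [0.5, -0.2, -1.0]
grip_width: 0.129
```

```bash
python3 -c "
from h import *
to([.528,.2005,.1585],-86.5)"
```

```text
at 24.6833 [0.5287 0.2162 0.1588] F [ 0.5 -0.2 -1. ] w 0.129
lin now [-0.   -0.07  0.63] lin after turn [ 0.01 -0.07  0.63] rot [ 0.005 -0.015 -0.006]
```

{"fn": "play_rows", "kwargs": {"targets": [{"claw": 1,"linear": [0,0,0.3],"rotation": [0.005,-0.015,-0.006]},{"claw": 1,"linear": [0,0,0.3],"rotation": [0,0,0]},{"claw": 1,"linear": [0,0,0.25],"rotation": [0,0,0]},{"claw": 1,"linear": [0,0,0.25],"rotation": [0,0,0]},{"claw": 1,"linear": [0,0,0.25],"rotation": [0,0,0]}]}}

```text
time: 25.1
position: [0.5295, 0.2012, 0.1588]
tool_rot: [1.176, 1.259, -1.139]
ft_force: [1.2, 13.3, -5.4]
grip_width: 0.129
```

```bash
python3 -c "
from h import *
to([.528,.2005,.1585],-86.5)"
```

```text
at 25.1 [0.5295 0.2012 0.1588] F [ 1.2 13.3 -5.4] w 0.129
lin now [ 0.01 -0.06  0.02] lin after turn [ 0.01 -0.06  0.02] rot [ 0.008 -0.017 -0.004]
```

It has travelled 130 mm and pushes against the stop (13 N), so the cover is shut. Release and lift clear.

{"fn": "play_rows", "kwargs": {"targets": [{"claw": 1,"linear": [0,0,0],"rotation": [0,0,0]},{"claw": 0,"linear": [0,0,0],"rotation": [0,0,0]},{"claw": 0,"linear": [0,0,0],"rotation": [0,0,0]},{"claw": 0,"linear": [0,0,0],"rotation": [0,0,0]},{"claw": 0,"linear": [0,0,0],"rotation": [0,0,0]},{"claw": 0,"linear": [-0.4,0,0],"rotation": [0,0,0]},{"claw": 0,"linear": [-0.8,0,0],"rotation": [0,0,0]},{"claw": 0,"linear": [-0.8,0,0],"rotation": [0,0,0]},{"claw": 0,"linear": [-0.8,0,0],"rotation": [0,0,0]},{"claw": 0,"linear": [-0.8,0,0],"rotation": [0,0,0]}]}}

```text
time: 25.93
position: [0.5266, 0.1944, 0.2487]
tool_rot: [1.165, 1.263, -1.15]
ft_force: [-0.0, 0.9, 0.5]
grip_width: 0.73
```

{"fn": "play_rows", "kwargs": {"targets": [{"claw": 0,"linear": [0,0,0.8],"rotation": [0,0,0]},{"claw": 0,"linear": [0,0,0.9],"rotation": [0,0,0]},{"claw": 0,"linear": [0,0,0.9],"rotation": [0,0,0]},{"claw": 0,"linear": [0,0,0.9],"rotation": [0,0,0]},{"claw": 0,"linear": [0,0,0.9],"rotation": [0,0,0]},{"claw": 0,"linear": [0,0,0.9],"rotation": [0,0,0]},{"claw": 0,"linear": [0,0,0.9],"rotation": [0,0,0]},{"claw": 0,"linear": [0,0,0.6],"rotation": [0,0,0]},{"claw": 0,"linear": [0,0,0],"rotation": [0,0,0]},{"claw": 0,"linear": [0,0,0],"rotation": [0,0,0]}]}}

```text
time: 26.77
position: [0.5435, 0.0186, 0.2612]
tool_rot: [1.171, 1.249, -1.135]
ft_force: [-0.7, 0.4, 0.1]
grip_width: 1.001
```

```bash
python3 -c "
from h import *
st(); cv2.imwrite('pics/top9.png',get_image('top'))
print('shut bar ends expected',proj('top',[[.528+.046,.202+.0027,.175],[.528-.046,.202-.0027,.175]]).round(1).tolist())"
```

```text
26.7667 [0.5435 0.0186 0.2612] [-0.7  0.4  0.1] 1.000522986184144
[[0.011, 0.997, 0.077], [0.019, 0.077, -0.997], [-1.0, 0.013, -0.018]]
shut bar ends expected [[167.5, 190.1], [167.7, 240.5]]
```

View pics/top9.png

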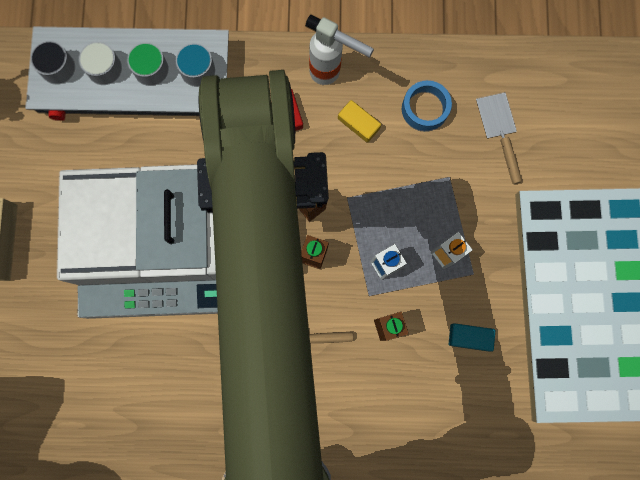

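The handle bar is at (168,190)–(168,241), just where the shut cover should put it. Amber (457,247) and blue (391,259) haven't moved. I'll hand the job in.

```bash
python3 -c "
from bench import *
close_job()"
```

```text
the job is handed in; nothing more can be done
```

The green cell is in the holder with the cover shut over it, and I handed the job in at about 27 s of the 72 s allowed. No verdict was reported.

- **Cover opening:** I slid the cover until it hit its stop. It started about 12 mm open, so it moved 117 mm.
- **Placing the cell:** I gripped the green cell by its frosted sides, lifted it upright, turned it about 63° and lowered it into the pocket. I then let go and lifted clear.
- **Cover closing:** I slid the cover 130 mm until it pressed against its shut stop, with about 13 N on the wrist. Then I let go and moved the arm away.

**Last checks:**
- **Seating:** The cell reached the floor at the expected height (gripper 79–80 mm against 80 mm). Its collar corners in both pictures were within about 3 pixels of where a seated cell should be, and its index line ran along the red marks. I checked this before closing the cover, because the cover then hides the cell.
- **Cover and neighbours:** The handle was within about a pixel of its shut position. The amber and blue cells were where they started.
- **Robot:** The arm was touching nothing, with wrist force near zero.

**One rough moment:** The final press into the pocket briefly showed about 31 N down with 13 N sideways, firmer than I intended but below the 40 N and 120 N limits. I eased it off before releasing.

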